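# Slot the parts bin back into its row

### The arm

A 6-joint arm with a two-finger parallel gripper is mounted at the origin on the work surface. World frame = base frame: x ahead of the robot, y to its left, z up, the work surface at z = 0. Lengths are in m, angles in rad, forces in N, time in s.
With the tool pointing down it reaches from about 0.325 to 0.9 m from the base axis. Payload 6.1 kg.
Tool frame: the origin (TCP) lies midway between the tips of the shut fingers; the grasp point (between the pads) lies 19 mm behind it; z points along the fingers, y is the line along which they close (so a half turn about z gives the same grasp; the last joint's range is limited). The gripper opens to 85 mm and grips with 20 to 120 N. Pads are 22 mm wide; open, the fingers measure 114 mm over their backs; the gripper's body (76 mm by 85 mm) begins 54 mm behind the grasp point. The pads swing forward as they close: fully open they stand 13 mm farther back than shut.
Start: joints at [1.189, 0.22, 1.526, -0, 1.395, -0.126], TCP at [0.158, 0.605, 0.231] pointing down, gripper open.
Joint ranges: [-2.98, 2.98], [-0.91, 2.08], [0.09, 2.57], [-1.24, 4.39], [0.2, 2.65], [-2.68, 2.68]. Speed limits (rad/s): [2.57, 2.57, 3.01, 3.14, 3.14, 3.14].

### API

Orientations are given as [roll, pitch, yaw] about the fixed x, y, z axes, in that order (R = Rz(yaw) Ry(pitch) Rx(roll)).
In Python, from plant import movep, move_l, set_joints, gripper_to, hold, inverse_kinematics, observe, get_image, get_calibration, Unreachable, job_done gives the robot as it stands. Calls block until the motion is done:
- movep(position, orientation): joint-space move of the TCP to a pose.
- move_l(position, feed=0.15, rotation=None, max_force=None): straight line of the TCP; rotation=None keeps the orientation; feed is the mean speed in m/s. With max_force (N) it stops when the force on the tool has changed by that much, and returns True; else False.
- set_joints(angles): joint-space move.
- gripper_to(opening, f_grip=None): finger opening in m; f_grip is the grip in N (None keeps the last); returns when the fingers have stopped.
- hold(seconds).
- inverse_kinematics(position, orientation): joint angles nearest the present ones, or None.
- observe(): the state.
- get_image(name): name is "side" or "top"; returns (picture, depth): 480x640x3 uint8, red, green, blue; 480x640 float32, m along the optical axis (not along the pixel's ray), 0 where there is no reading.
- get_calibration(name): a dict with "intrinsics" (3x3 intrinsics, pixels), "dist_coeffs" ([k1, k2, p1, p2, k3] as OpenCV has them; the pictures are not rectified), "world_from_camera" (4x4, takes a point from camera to world coordinates). Camera axes: x right, y down, z forward; pixel columns grow to the right and rows downward; lengths in m; the calibration is good to about 2 mm. A picture is of the moment at which its call begins. get_calibration takes no time and is no camera call.
A pose or a line that the arm cannot do raises Unreachable and nothing moves.
- job_done(): hands the job in; it is judged then, once.
The state is a dict: "time_s": time; "q": joint angles; "joint_velocities": joint speeds; "joint_torque": joint torques, N m; "eef_pos": TCP position; "tcp_rot": TCP orientation; "ft_force": force on the tool from outside, world axes, zero at the start; "torque": the same for the moment, N m; "opening": finger opening in m; "grasp_force": force on a finger pad.
Only numpy, scipy, OpenCV 4.12 (cv2) and the standard library are available. Lean on these libraries where they do the work, as an engineer would, in place of code of your own. Each camera call takes 0.05 s, during which the arm holds its last target. There are 200 camera calls.

### The job

The blue bin of washers has been left out on the bench: put it back in the row, immediately to the right (seen from the robot) of the bin of hexagon nuts, by nudging the bins apart until there is room and then sliding it in until its back is home against the steel frame. Finish with all five bins standing square in one line inside the frame with their backs against it, and work gently: do not ram the frame, whose clamps are only finger-tight, do not tip any bin, and leave the other things on the bench where they are.

Things in the scene. Friction and masses are not known exactly. Their poses are not given: they have to be found in the camera images.
- bin_washers_mid (a point): Blue open-topped plastic bin of large flat washers, standing apart in front of the row, on the left or right. 90 wide (y) x 116 deep (x) x 68 mm high, side and back walls upright, 3 mm thick, back corners bevelled 5 mm; hardware inside stays below 27 mm above the bench; 0.3 to 0.65 kg, slides on the bench at 1 to 5 N. Point: its centre, 34 mm above its underside; x runs from front lip to back, y to the left seen from the robot, z up.
- bin_washers_lip (a point): Top middle of that bin's front lip, a 10 mm thick wall across its front, top 50 mm above the bench (point: mid-thickness, at the top; axes as the bin's). The place to pinch it from above, one finger in front and one inside. The lip's outer face lies 58 mm before the bin's centre.
- bin_nuts_mid (a point): Identical blue bin (size, walls, lip, fill height, weight) of big hexagon nuts, 37 mm over corners; one of the four spaced out in the row, lip towards the robot; one of the three left ones, in any order. Closed fingers can go down inside it and push on a side wall. Point: its centre, 34 mm above its underside; x runs from front lip to back, y to the left seen from the robot, z up.
- bin_bolts_mid (a point): Identical blue bin (size, walls, lip, fill height, weight) of hexagon-head bolts lying lengthwise; one of the four spaced out in the row, lip towards the robot; one of the three left ones, in any order. Closed fingers can go down inside it and push on a side wall. Point: its centre, 34 mm above its underside; x runs from front lip to back, y to the left seen from the robot, z up.
- bin_rollers_mid (a point): Identical blue bin (size, walls, lip, fill height, weight) of short round steel rollers; one of the four spaced out in the row, lip towards the robot; one of the three left ones, in any order. Closed fingers can go down inside it and push on a side wall. Point: its centre, 34 mm above its underside; x runs from front lip to back, y to the left seen from the robot, z up.
- bin_plates_mid (a point): Identical blue bin (size, walls, lip, fill height, weight) of small flat rectangular steel plates; one of the four spaced out in the row, lip towards the robot; always the rightmost. Closed fingers can go down inside it and push on a side wall. Point: its centre, 34 mm above its underside; x runs from front lip to back, y to the left seen from the robot, z up.
- rack: Dark steel rail fixed to the bench, carrying a U-shaped steel frame for the bins. Origin: bench level, middle of the rail, in the plane of the bins' back stop, a rubber bead 30 mm up on the frame's 42 mm high back; x points square away from the robot into it, y left along the row. A seated bin's centre lies 58 mm before that plane. More than 50 N (peak) on rack or frame counts as ramming it.
- rack_slot (a point): Middle of the rail's top edge, 32 mm above and 12 mm behind the rack origin. The frame is clamped here, up to 12 mm to the left or right: this shift is not measured, find the ends of the row by feel. An upright end plate with rubber bumpers, 56 mm high, reaching 92 mm forward, closes the row at each end; 454 mm clear between the bumpers: five bins and 4 mm of play.
- carton: Small closed cardboard carton, 70 x 70 x 45 mm high, loose bystander on the other side from the bin of washers. Origin under its centre.
- spray_can: Grey spray can, 58 mm diameter, 160 mm high, loose bystander left of the rack. Origin under its centre.
- bearing: Steel bearing ring, 72 mm outside diameter, 20 mm high, lying flat right of the rack, loose bystander. Origin under its centre.

How it is judged:
By the outcome, as a careful person would: the job done as asked, in the order asked, and still so for the second after the job is handed in, with the robot touching nothing.
It also fails if it takes over 72 s, if anything falls off the work surface, if the arm or the gripper's body presses on something with over 40 N, if the wrist force passes 120 N, or if a joint passes its speed limit or range.

## Working session

There is one attempt and no reset: what is moved stays moved. The work goes in short steps, each a Python script; the robot and the scene stay as the last script left them, time stands still between calls to the robot, and variables do not carry over. Pictures are saved under pics/ and viewed, at most 10 in all, crops included, and the job is handed in when it is done.

```bash
ls; mkdir -p pics; python3 - <<'E'
from plant import *
import cv2,numpy as np
for n in("top","side"):
    im,d=get_image(n);cv2.imwrite(f"pics/{n}0.png",im[...,::-1]);np.save(f"pics/{n}0.npy",d)
    c=get_calibration(n);print(n,np.round(c["intrinsics"],1).tolist(),c["dist_coeffs"],np.round(c["world_from_camera"],3).tolist())
s=observe();print(s)
E
```

```text
pics
top [[593.6, 0.0, 312.8], [0.0, 593.6, 241.5], [0.0, 0.0, 1.0]] [-0.11849983  0.          0.          0.          0.        ] [[-0.007, -0.992, 0.122, 0.363], [-1.0, 0.005, -0.015, -0.005], [0.014, -0.123, -0.992, 1.487], [0.0, 0.0, 0.0, 1.0]]
side [[618.4, 0.0, 326.8], [0.0, 618.4, 241.3], [0.0, 0.0, 1.0]] [-0.09497405  0.          0.          0.          0.        ] [[0.948, -0.173, 0.266, 0.086], [-0.317, -0.466, 0.826, -1.417], [-0.019, -0.868, -0.497, 0.902], [0.0, 0.0, 0.0, 1.0]]
{'time_s': 0.1, 'q': array([ 1.18891460e+00,  2.21158817e-01,  1.52750366e+00,  7.97569416e-06,
        1.39471765e+00, -1.26098863e-01]), 'joint_velocities': array([ 8.37078544e-04, -2.26568346e-05, -2.79276084e-03, -1.41747599e-03,
       -1.44470562e-03, -1.20450674e-03]), 'joint_torque': array([ 5.94127578e-04, -4.98248148e+01, -3.90539861e+01, -2.24109785e-04,
        5.81010565e-03,  2.89515560e-05]), 'eef_pos': array([0.15791944, 0.60414836, 0.23029781]), 'tcp_rot': array([-3.13982035e+00, -2.32589786e-04,  2.88580818e+00]), 'ft_force': array([ 0.02455519,  0.29537313, -0.70652883]), 'torque': array([ 0.03325848, -0.03197712,  0.00806016]), 'grasp_force': 0.0, 'opening': 0.08547020096419632}
```

View pics/top0.png

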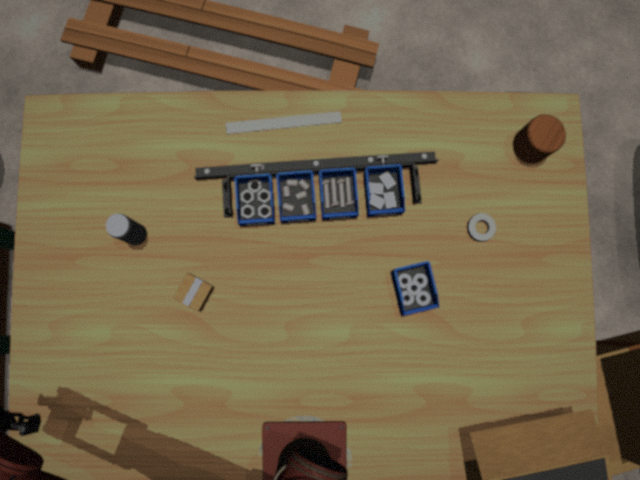

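View pics/side0.png

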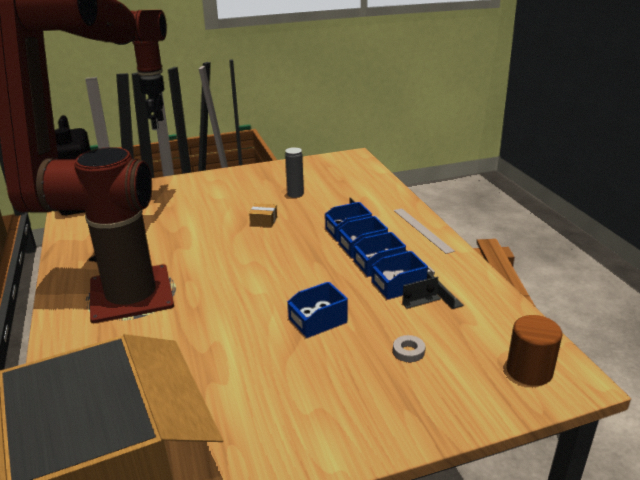

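The top view shows nuts (255,200), rollers (297,196), bolts (339,193) and plates (385,190) in the row. Washers sit front right at (415,289), the rail runs from (196,172) to (436,157), and the end plates are at (227,197) and (416,184). Next I'll measure these.

```bash
cat >vis.py <<'E'
import numpy as np,cv2
from plant import get_image,get_calibration
def cloud(n,im=None,d=None):
    if im is None: im,d=get_image(n)
    c=get_calibration(n);v,u=np.mgrid[:480,:640]
    p=cv2.undistortPoints(np.stack([u,v],-1).reshape(-1,1,2).astype(np.float32),c["intrinsics"],c["dist_coeffs"]).reshape(480,640,2)
    P=np.concatenate([p*d[...,None],d[...,None]],-1);T=c["world_from_camera"]
    return im,P@T[:3,:3].T+T[:3,3]
def bins(im,W):
    hsv=cv2.cvtColor(im,cv2.COLOR_RGB2HSV)
    m=((hsv[...,0]>105)&(hsv[...,0]<130)&(hsv[...,1]>150)&(hsv[...,2]>40)).astype(np.uint8)
    m&=((W[...,2]>.035)&(W[...,2]<.085)).astype(np.uint8)
    n,l,s,c=cv2.connectedComponentsWithStats(m,connectivity=8)
    out=[]
    for i in range(1,n):
        if s[i,4]<60: continue
        q=W[l==i];out.append((c[i],q))
    return out
E
python3 - <<'E'
import numpy as np,cv2
from vis import *
im=cv2.imread("pics/top0.png")[...,::-1].copy();d=np.load("pics/top0.npy")
im,W=cloud("top",im,d)
for c,q in bins(im,W):
    r=cv2.minAreaRect(q[:,:2].astype(np.float32));print(np.round(c),len(q),np.round(r[0],4),np.round(r[1],4),round(r[2],1),"z",np.round(np.percentile(q[:,2],[5,50,95]),3))
g=cv2.cvtColor(im,cv2.COLOR_RGB2GRAY);hsv=cv2.cvtColor(im,cv2.COLOR_RGB2HSV)
m=(g<75)&(hsv[...,1]<110)&(W[...,2]>.02)&(W[...,2]<.07)
m[:140]=0;m[235:]=0;m[:,:190]=0;m[:,445:]=0
n,l,s,c=cv2.connectedComponentsWithStats(m.astype(np.uint8))
for i in range(1,n):
    if s[i,4]>30:
        q=W[l==i];r=cv2.minAreaRect(q[:,:2].astype(np.float32));print("dark",s[i],np.round(r[0],4),np.round(r[1],4),round(r[2],2),np.round(np.percentile(q[:,2],[5,50,95]),3))
for u,v in[(200,172),(316,163),(432,157),(227,185),(227,210),(415,172),(417,195),(193,290),(120,222),(482,218),(500,300)]:print(u,v,np.round(W[v,u],3),im[v,u])
b=im[140:330,180:450];cv2.imwrite("pics/crop0.png",cv2.resize(b[...,::-1],None,fx=2.9,fy=2.9,interpolation=2))
E
```

```text
[382. 176.] 254 [ 0.684  -0.2017] [0.0845 0.0908] 4.6 z [0.04  0.065 0.073]
[340. 175.] 181 [ 0.677  -0.0873] [0.0851 0.0891] 1.8 z [0.04  0.066 0.073]
[295. 174.] 126 [0.7067 0.0184] [0.0886 0.0338] 82.2 z [0.043 0.067 0.073]
[254. 178.] 148 [0.6827 0.1193] [0.0437 0.0873] 2.3 z [0.041 0.067 0.072]
[385. 211.] 151 [ 0.6184 -0.2048] [0.0892 0.0235] 88.4 z [0.043 0.05  0.059]
[340. 214.] 136 [ 0.6073 -0.0918] [0.0098 0.0817] 3.8 z [0.044 0.05  0.056]
[297. 217.] 130 [0.6007 0.0112] [0.0098 0.0814] 4.2 z [0.044 0.051 0.055]
[256. 221.] 135 [0.5931 0.1127] [0.0113 0.0852] 4.9 z [0.041 0.05  0.056]
[425. 275.] 96 [ 0.4628 -0.2893] [0.1121 0.054 ] 57.3 z [0.04  0.063 0.073]
[397. 285.] 73 [ 0.4298 -0.23  ] [0.0779 0.0065] 12.8 z [0.052 0.066 0.074]
[418. 308.] 122 [ 0.3823 -0.2827] [0.025  0.0888] 10.5 z [0.043 0.05  0.06 ]
dark [384 160  54  42 352] [ 0.7192 -0.2632] [0.12   0.1219] 64.58 [0.025 0.038 0.058]
dark [195 162 188  54 761] [0.6756 0.0308] [0.1087 0.4736] 3.71 [0.026 0.034 0.056]
dark [248 179  11  10  59] [0.6923 0.1242] [0.0243 0.0247] 83.79 [0.021 0.024 0.028]
dark [244 193
[... 173 characters left out ...]
7   7  37] [0.6215 0.1374] [0.016  0.0157] 11.84 [0.021 0.025 0.03 ]
dark [329 217  23   2  31] [ 0.6024 -0.0946] [0.0024 0.0556] 2.94 [0.022 0.028 0.037]
dark [246 223  22   3  31] [0.5886 0.1137] [0.0023 0.0527] 4.32 [0.021 0.032 0.038]
200 172 [0.727 0.261 0.006] [58 57 56]
316 163 [ 0.748 -0.036  0.007] [142 143 144]
432 157 [ 0.764 -0.336  0.007] [61 60 53]
227 185 [0.684 0.187 0.04 ] [38 36 38]
227 210 [0.622 0.186 0.038] [24 25 20]
415 172 [ 0.712 -0.28   0.058] [35 34 34]
417 195 [ 0.654 -0.284  0.056] [41 43 44]
193 290 [0.424 0.266 0.047] [140 144 145]
120 222 [0.574 0.416 0.159] [138 139 142]
482 218 [ 0.602 -0.457  0.017] [133 134 130]
500 300 [ 0.395 -0.503 -0.008] [141 131  91]
```

View pics/crop0.png

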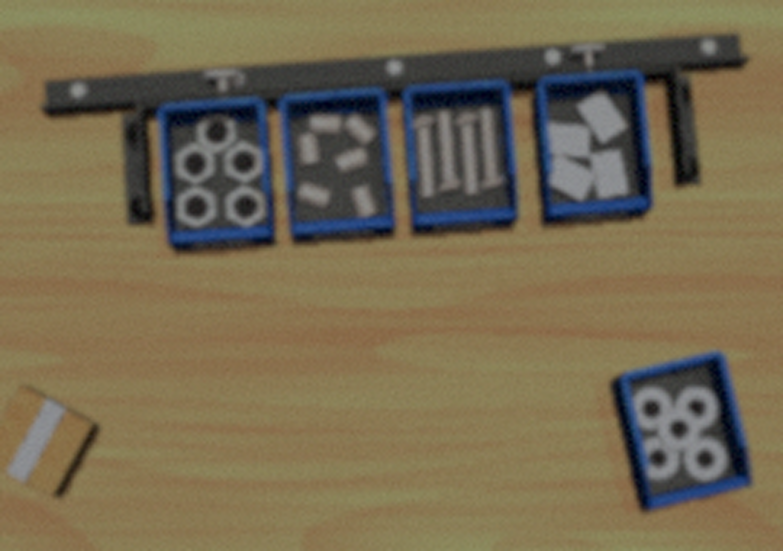

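The crop confirms it: the hexagon nuts are in the leftmost bin, followed by rollers, bolts and plates. The rail is turned about 3.5°. I'll refine the poses by intersecting pixel rays with planes at the known heights.

```bash
cat >>vis.py <<'E'
def ray(n,uv,z):
    c=get_calibration(n);T=c["world_from_camera"]
    p=cv2.undistortPoints(np.asarray(uv,np.float32).reshape(-1,1,2),c["intrinsics"],c["dist_coeffs"]).reshape(-1,2)
    r=np.c_[p,np.ones(len(p))]@T[:3,:3].T
    return T[:3,3]+r*((np.reshape(z,(-1,1))-T[2,3])/r[:,2:])
def fitbins(im,W):
    """silhouette of each bin's rim at known heights -> per-bin (mid xy, yaw deg, width, depth)"""
    hsv=cv2.cvtColor(im,cv2.COLOR_RGB2HSV)
    m=((hsv[...,0]>105)&(hsv[...,0]<130)&(hsv[...,1]>130)&(hsv[...,2]>40)&(W[...,2]>.03)&(W[...,2]<.1)).astype(np.uint8)
    mc=cv2.morphologyEx(m,cv2.MORPH_CLOSE,np.ones((3,3)))
    out=[]
    for c in cv2.findContours(mc,cv2.RETR_EXTERNAL,cv2.CHAIN_APPROX_NONE)[0]:
        if cv2.contourArea(cv2.convexHull(c))<800: continue
        k=np.zeros_like(m);cv2.drawContours(k,[cv2.convexHull(c)],-1,1,-1)
        v,u=np.nonzero(k&m);q=W[v,u]
        z=np.where(q[:,2]>.059,.068,.05);P=ray("top",np.c_[u,v],z)[:,:2].astype(np.float32)
        lip=P[z==.05]; 
        r=cv2.minAreaRect(P);a=(r[2]+45)%90-45;w,h=(r[1][1],r[1][0]) if abs(r[2])<45 else r[1]
        out.append((np.array(r[0]),a,w,h,c.reshape(-1,2).mean(0)))
    return out
E
python3 - <<'E'
from vis import *
im=cv2.imread("pics/top0.png")[...,::-1].copy();im,W=cloud("top",im,np.load("pics/top0.npy"))
for b in fitbins(im,W):print([np.round(x,4) for x in b])
g=cv2.cvtColor(im,cv2.COLOR_RGB2GRAY).astype(float)
# far edge of rail
uv=[]
for u in range(202,432,3):
    s=np.diff(g[150:185,u]);
    uv.append((u,150.5+np.argmin(s[:int(26-(u-200)*.06)])))
for z in(.007,.032):
    P=ray("top",uv,z)[:,:2];f=np.polyfit(P[:,1],P[:,0],1)
    for _ in range(3):
        e=P[:,0]-np.polyval(f,P[:,1]);k=abs(e)<.004;f=np.polyfit(P[k,1],P[k,0],1)
    print(z,"yaw deg",np.degrees(np.arctan(-f[0])),f,k.sum(),ray("top",[(195.5,170),(436.5,155)],z))
for u in(240,318,362):print(u,[(v,round(float(W[v,u,0]),3),round(float(W[v,u,2]),3),int(g[v,u])) for v in range(152,186,2)])
from plant import *
for y in(90,-90):
  for p in((.66,.12,.035),(.65,0,.035),(.38,-.27,.03),(.6,.05,.03)):print(y,inverse_kinematics(p,[np.pi,0,np.radians(y+3.6)]))
E
```

```text
[array([ 0.4247, -0.2735]), np.float64(12.9155), np.float64(0.0912), np.float64(0.1116), array([415.4581, 288.1161])]
[array([0.6608, 0.1181]), np.float64(6.5323), np.float64(0.0899), np.float64(0.098), array([252.3134, 188.3284])]
[array([0.6762, 0.0182]), np.float64(-0.599), np.float64(0.0907), np.float64(0.0816), array([295.6724, 181.8851])]
[array([ 0.6625, -0.0894]), np.float64(3.8773), np.float64(0.0893), np.float64(0.1241), array([339.4099, 191.2226])]
[array([ 0.6681, -0.2055]), np.float64(4.3012), np.float64(0.0976), np.float64(0.1205), array([384.0247, 189.0247])]
0.007 yaw deg 3.8516895184227415 [-0.06732611  0.75696815] 65 [[ 0.73182106  0.27247908  0.007     ]
 [ 0.76942933 -0.348058    0.007     ]]
0.032 yaw deg 3.851689518422645 [-0.06732611  0.75031037] 65 [[ 0.72559346  0.26779624  0.032     ]
 [ 0.76256641 -0.34225813  0.032     ]]
240 [(152, 0.78, -0.001, 132), (154, 0.775, -0.001, 129), (156, 0.771, -0.005, 133), (158, 0.764, 0.0, 131), (160, 0.758, 0.004, 129), (162, 0.754, -0.001, 125), (164, 0.747, 0.005, 97), (166, 0.743, -0.0, 60), (168, 0.738, -0.002, 63), (
[... 873 characters left out ...]
0.007, 16), (172, 0.726, 0.0, 70), (174, 0.721, -0.002, 91), (176, 0.715, 0.001, 96), (178, 0.709, 0.004, 103), (180, 0.705, -0.0, 100), (182, 0.7, -0.002, 94), (184, 0.695, -0.003, 103)]
90 [ 6.24137673e-02  5.20150146e-01  1.53057832e+00 -4.44089210e-16
  1.09086419e+00 -4.18085773e-04]
90 [-1.21219731e-01  4.77501066e-01  1.59152749e+00 -4.44089210e-16
  1.07256410e+00 -1.84051584e-01]
90 [-0.78717872  0.09890924  2.08207623  0.          0.96060718 -0.85001057]
90 [-4.77799480e-02  3.87219371e-01  1.72762524e+00 -4.44089210e-16
  1.02674804e+00 -1.10611801e-01]
-90 None
-90 None
-90 [-7.87178719e-01  9.89092441e-02  2.08207623e+00 -4.44089210e-16
  9.60607181e-01  2.29158208e+00]
-90 None
```

```bash
cat >rob.py <<'E'
import numpy as np
from plant import *
A=np.radians(3.85);X=np.array([np.cos(A),np.sin(A)]);Y=np.array([-np.sin(A),np.cos(A)]);O=np.array([.7208,-.037])
ROT=[np.pi,0,A+np.pi/2]
def w(x,y,z): return [*(O+x*X+y*Y),z]
def r():
    p=observe()["eef_pos"];d=p[:2]-O;return np.array([d@X,d@Y,p[2]])
def rep(t):
    s=observe();f=s["ft_force"];print(t,"t%.2f"%s["time_s"],"rack",np.round(r(),4),"F",np.round([f[:2]@X,f[:2]@Y,f[2]],1),"op %.4f"%s["opening"],flush=True)
E
python3 - <<'E'
from rob import *
movep(w(-.058,.172,.22),ROT);gripper_to(0,20);rep("above nuts")
move_l(w(-.058,.172,.036),.2,max_force=8);rep("in nuts")
print(move_l(w(-.058,.172+.065,.036),.035,max_force=10));rep("nuts left")
p=r();move_l(w(-.058,p[1]-.008,.036),.1);move_l(w(-.058,p[1]-.008,.1),.25)
move_l(w(-.058,.036,.1),.25);move_l(w(-.058,.036,.036),.2,max_force=8);rep("in rollers")
print(move_l(w(-.058,.036-.055,.036),.05,max_force=25));rep("phase1")
print(move_l(w(-.058,.036-.095,.036),.03,max_force=9));rep("rollers right")
E
```

```text
above nuts t3.30 rack [-0.058  0.172  0.22 ] F [-1.   0.5  0.4] op 0.0005
in nuts t4.37 rack [-0.0567  0.172   0.0377] F [ 0.9 -0.1  0. ] op 0.0000
True
nuts left t5.43 rack [-0.058   0.2059  0.0358] F [ 0.6 -1.8  1.8] op -0.0000
in rollers t7.36 rack [-0.0584  0.0374  0.0356] F [ 0.7 -0.2  0.4] op -0.0000
False
phase1 t8.61 rack [-0.0572 -0.0177  0.0372] F [-0.   8.   5.7] op -0.0001
True
rollers right t9.43 rack [-0.0575 -0.0393  0.0368] F [-0.2  2.   2. ] op -0.0001
```

```bash
python3 - <<'E'
from rob import *
from vis import *
p=r();move_l(w(-.058,p[1]+.008,.036),.1);move_l(w(-.058,p[1]+.008,.15),.25)
B=np.radians(12.9);RB=[np.pi,0,B+np.pi/2]
lip=np.array([.4247,-.2735])-.053*np.array([np.cos(B),np.sin(B)])
movep([*lip,.15],RB);gripper_to(.06,30)
move_l([*lip,.032],.15,max_force=8);rep("at lip")
gripper_to(0,30);rep("pinched")
im,W=cloud("top");cv2.imwrite("pics/t1.png",im[...,::-1])
move_l(w(-.268,.083,.032),.1,rotation=ROT);rep("dragged")
im,W=cloud("top");cv2.imwrite("pics/t2.png",im[...,::-1]);np.save("pics/t2.npy",W)
im2,_=get_image("side");cv2.imwrite("pics/s2.png",im2[...,::-1])
cv2.imwrite("pics/c2.png",cv2.resize(im[140:330,180:450,::-1],None,fx=2.9,fy=2.9,interpolation=2))
E
```

```text
at lip t13.18 rack [-0.3632 -0.225   0.0328] F [1.1 0.2 0.3] op 0.0599
pinched t13.69 rack [-0.363  -0.2249  0.0327] F [0.6 0.6 4.9] op 0.0090
dragged t17.11 rack [-0.2677  0.0822  0.0327] F [-1.3 -5.2  8.8] op 0.0090
```

View pics/c2.png

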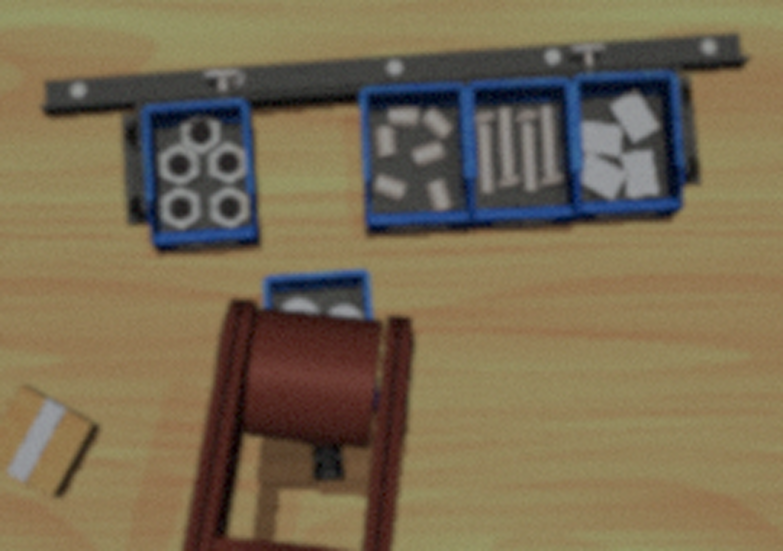

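View pics/s2.png

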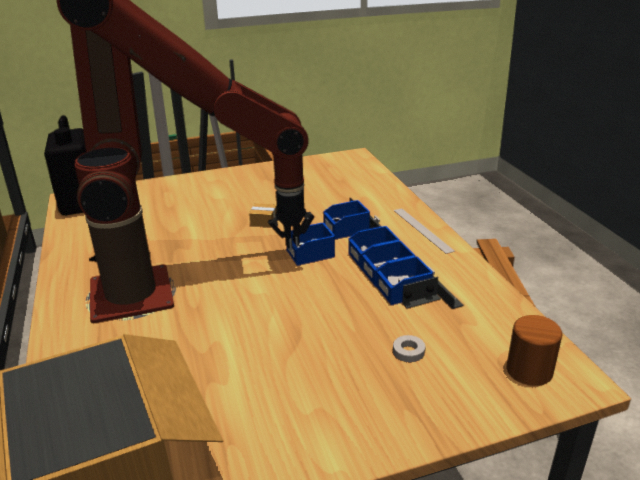

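The crop shows nuts (200,172) against the left end and rollers, bolts and plates packed to the right. The washers (318,295) are pinched and square in front of the gap. The side view shows every bin upright. Now I'll check how well it lines up with the gap.

```bash
python3 - <<'E'
from vis import *
from rob import *
im=cv2.imread("pics/t2.png")[...,::-1].copy();W=np.load("pics/t2.npy")
hsv=cv2.cvtColor(im,cv2.COLOR_RGB2HSV)
m=(hsv[...,0]>105)&(hsv[...,0]<130)&(hsv[...,1]>130)&(hsv[...,2]>40)&(W[...,2]>.045)&(W[...,2]<.1)
v,u=np.nonzero(m);P=ray("top",np.c_[u,v],.068)[:,:2]-O;x,y=P@X,P@Y
def S(k,t):print(t,k.sum(),"x",np.round(np.percentile(x[k],[0,2,98,100]),4),"y",np.round(np.percentile(y[k],[0,2,5,95,98,100]),4))
a=(x>-.09)&(x<-.01)
S(a&(y>.1),"nuts");S(a&(y<.06)&(y>-.045),"rollers")
S((x>-.25)&(x<-.135)&(y>0),"washers")
k=(x>-.25)&(x<-.135)&(y>0)
for lo in np.arange(-.21,-.14,.01):
    j=k&(x>=lo)&(x<lo+.01)
    if j.any():print(round(lo,3),np.round([y[j].min(),y[j].max()],4))
for lo in np.arange(-.09,-.0,.015):
    j=a&(x>=lo)&(x<lo+.015);n=y[j];print(round(lo,3),"nuts",np.round([n[n>.1].min(),n[n>.1].max()],4),"rollers left",round(n[n<.06].max(),4), "min",round(n.min(),4))
# lip fronts of the row at z .05
b=(x<-.095)&(x>-.135)
E
```

```text
nuts 196 x [-0.0892 -0.0844 -0.0104 -0.01  ] y [0.1278 0.1282 0.1287 0.2174 0.2178 0.218 ]
rollers 49 x [-0.0788 -0.0764 -0.0101 -0.01  ] y [-0.0435 -0.0412 -0.0377  0.0326  0.0328  0.0329]
washers 73 x [-0.1959 -0.1924 -0.1601 -0.1599] y [0.0394 0.0396 0.04   0.1216 0.122  0.1222]
-0.2 [0.0408 0.0411]
-0.19 [0.0401 0.1222]
-0.18 [0.0394 0.1219]
-0.17 [0.0411 0.1212]
-0.16 [0.1014 0.1014]
-0.09 nuts [0.1279 0.2179] rollers left 0.0326 min -0.2347
-0.075 nuts [0.1289 0.2174] rollers left 0.0322 min -0.2345
-0.06 nuts [0.128  0.2165] rollers left 0.0311 min -0.2357
-0.045 nuts [0.1278 0.218 ] rollers left 0.0301 min -0.2348
-0.03 nuts [0.1285 0.2174] rollers left 0.0329 min -0.2363
-0.015 nuts [0.1284 0.2166] rollers left 0.0328 min -0.2343
```

```bash
python3 - <<'E'
from vis import *
from rob import *
im=cv2.imread("pics/t2.png")[...,::-1].astype(np.float32)
c=get_calibration("top");T=c["world_from_camera"]
def prof(x,ys):
    P=np.array([w(x,y,.068) for y in ys]);Pc=(P-T[:3,3])@T[:3,:3]
    uv,_=cv2.projectPoints(Pc,np.zeros(3),np.zeros(3),c["intrinsics"],c["dist_coeffs"]);uv=uv.reshape(-1,2).astype(np.float32)
    s=cv2.remap(im,uv[None,:,0],uv[None,:,1],cv2.INTER_LINEAR)[0];return s[:,0]-s[:,2]  # R-B : wood +, blue -
ys=np.arange(.02,.15,.0005)
for nm,xs in(("washers",np.arange(-.195,-.168,.003)),("gap",np.arange(-.08,-.03,.004))):
    p=np.mean([prof(x,ys) for x in xs],0)
    z=np.where(np.diff(np.sign(p-15)))[0];print(nm,[(round(ys[i],4),'up' if p[i+1]>p[i] else 'dn') for i in z])
    print(np.round(p[::8]).astype(int))
E
```

```text
washers [(np.float64(0.0345), 'dn'), (np.float64(0.1265), 'up')]
[ 59  59  58  51  -9 -69 -27  -3  -4  -4  -4  -3  -2   0   1   1  -1   0
   0   2   2   3   4   6   5 -19 -13  30  42  39  42  40  37]
gap [(np.float64(0.036), 'up'), (np.float64(0.125), 'dn')]
[  7   2 -36 -60  14  61  62  61  58  56  56  57  57  57  56  56  56  57
  56  57  56  57  56  56  57  55  31 -52 -63 -12   4   2   2]
```

```bash
python3 - <<'E'
from rob import *
print(move_l(w(-.17,.0825,.032),.06,max_force=14));rep("entered")
print(move_l(w(-.125,.0825,.032),.05,max_force=14));rep("mostly in")
E
```

```text
True
entered t17.52 rack [-0.2677  0.0821  0.0327] F [-1.9  0.1  5.4] op 0.0092
True
mostly in t18.27 rack [-0.2574  0.0823  0.0327] F [0.6 1.  0.6] op 0.0092
```

```bash
python3 - <<'E'
from rob import *
z=r()[2]
for i,x in enumerate((-.225,-.19,-.16,-.13)):
    h=move_l(w(x,.0825,z),.04,max_force=20);print(h);rep("x%.3f"%x)
    if h:break
E
```

```text
False
x-0.225 t19.23 rack [-0.2266  0.0827  0.0327] F [-7.  -0.3  9.6] op 0.0099
False
x-0.190 t20.25 rack [-0.1916  0.0827  0.0327] F [-5.5 -0.1  9.9] op 0.0091
False
x-0.160 t21.15 rack [-0.1614  0.0827  0.0327] F [-5.3  0.4  8.5] op 0.0095
False
x-0.130 t22.05 rack [-0.1313  0.0827  0.0327] F [-4.   0.6  7.4] op 0.0094
```

```bash
python3 - <<'E'
from rob import *
from vis import *
z=r()[2]
for k in range(3):
    h=move_l(w(-.095,.0825,z),.025,max_force=12);print(h);rep("seat")
    if r()[0]>-.122: break
gripper_to(.04);rep("released")
p=r();move_l([*(O+p[0]*X+p[1]*Y),.11],.2)
move_l(w(-.25,.0825,.11),.25)
im,W=cloud("top");cv2.imwrite("pics/t3.png",im[...,::-1]);np.save("pics/t3.npy",W)
cv2.imwrite("pics/c3.png",cv2.resize(im[140:330,180:450,::-1],None,fx=2.9,fy=2.9,interpolation=2))
rep("back")
E
```

```text
True
seat t22.90 rack [-0.1128  0.0827  0.0327] F [-2.6 -0.5  5.9] op 0.0095
released t23.30 rack [-0.1125  0.0827  0.0324] F [-0.7  0.   0.6] op 0.0398
back t24.58 rack [-0.2488  0.0823  0.11  ] F [-0.1  0.1  1. ] op 0.0400
```

View pics/c3.png

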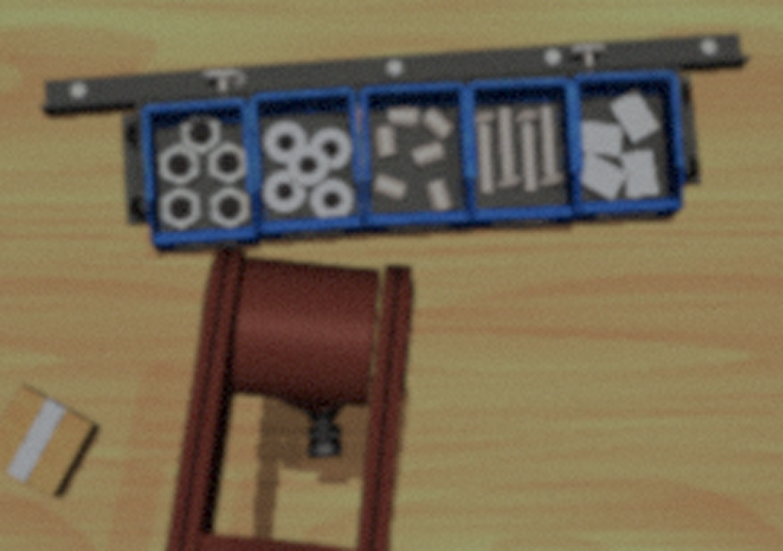

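The washers bin is in at (308,160), right of the nuts (205,172), and all five look to be in line. Next I'll press each lip home gently and compare where the contacts land.

```bash
python3 - <<'E'
from rob import *
gripper_to(0,20)
movep(w(-.16,.1753,.10),ROT);move_l(w(-.155,.1753,.03),.2)
for n,y in(("nuts",.1753),("washers",.083),("rollers",-.0087),("bolts",-.0987),("plates",-.1887)):
    move_l(w(-.150,y,.03),.12)
    h=move_l(w(-.105,y,.03),.03,max_force=11);rep(n+" "+str(h))
    move_l(w(-.150,y,.03),.12)
E
```

```text
nuts True t27.18 rack [-0.1318  0.1753  0.0292] F [ 0.2 -0.4  1.2] op 0.0000
washers True t29.20 rack [-0.1317  0.0831  0.0292] F [0.1 0.2 0.3] op 0.0001
rollers True t31.20 rack [-0.1325 -0.0085  0.0293] F [-0.6 -0.2  0. ] op -0.0000
bolts True t33.18 rack [-0.1325 -0.0986  0.0293] F [-0.8  0.5 -1. ] op -0.0001
plates True t35.17 rack [-0.1325 -0.1887  0.0295] F [-0.1  0.7  0.3] op 0.0000
```

```bash
python3 - <<'E'
from rob import *
from vis import *
for n,y in(("plates",-.1887),("bolts",-.0987),("rollers",-.0087),("washers",.083),("nuts",.1753)):
    move_l(w(-.142,y,.03),.12)
    h=move_l(w(-.105,y,.03),.025,max_force=19);rep(n+" "+str(h))
    move_l(w(-.142,y,.03),.12)
move_l(w(-.16,.1753,.03),.12);move_l(w(-.16,.1753,.12),.25);movep(w(-.30,.25,.25),ROT)
rep("clear")
im,W=cloud("top");cv2.imwrite("pics/t4.png",im[...,::-1])
s,_=get_image("side");cv2.imwrite("pics/s4.png",s[...,::-1])
cv2.imwrite("pics/c4.png",cv2.resize(im[140:330,180:450,::-1],None,fx=2.9,fy=2.9,interpolation=2))
E
```

```text
plates True t36.42 rack [-0.1324 -0.1887  0.0295] F [-0.9  0.3 -0.2] op 0.0003
bolts True t38.27 rack [-0.1328 -0.0988  0.0293] F [-0.7 -0.5  0.7] op -0.0001
rollers True t40.11 rack [-0.1331 -0.0088  0.0293] F [-0.9  0.8  1.5] op -0.0001
washers True t41.98 rack [-0.1326  0.083   0.0293] F [-0.7 -0.9  0.6] op 0.0002
nuts True t43.86 rack [-0.1329  0.1752  0.0292] F [ 0.4 -0.2  0. ] op -0.0002
clear t45.75 rack [-0.3     0.2497  0.2487] F [-0.4  1.  -1.4] op -0.0003
```

View pics/c4.png

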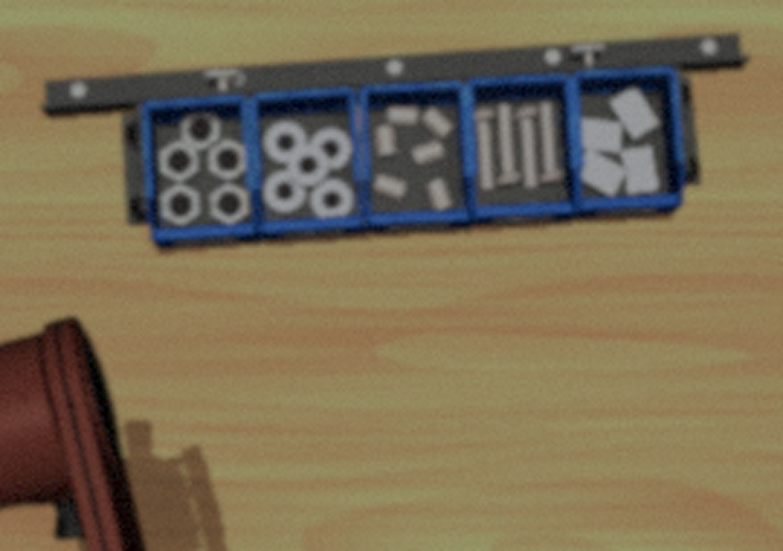

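View pics/s4.png

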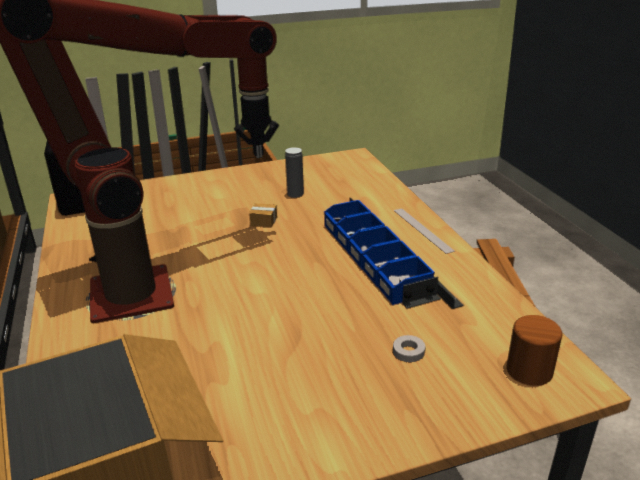

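The row is complete at (145–682, 70–245): square, in one line, and with all five contacts within 0.7 mm of each other. The carton, can and ring haven't moved, and the arm is clear.

```bash
python3 -c "
from plant import *
print(job_done())"
```

```text
the job is handed in; nothing more can be done
None
```

The washer bin is back in the row immediately right of the nuts bin. All five bins stand square in one line against the frame, and the job is handed in at about 46 s.

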